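# Size a former dowel on the hole gauge

## Task

Check the purple-topped dowel on the yellow hole gauge, stepping down: take it from the rack, push its lower end upright right through the largest hole, draw it out again, then lower it all the way through the next smaller hole and leave it standing there on the gauge's base board. Lower it by hand, do not let it drop, and leave the other dowels in the rack.

Things in the scene. Friction and masses are not known exactly. Their poses are not given: they have to be found in the camera images.
- rod_purple: The dowel to gauge: beech rod, 26 mm diameter, 130 mm long, top 30 mm painted purple, about 50 g. It starts upright in one of three sockets (36 mm wide, 28 mm deep, 85 mm apart in a straight row, floor 12 mm above the table) of a brown rack block 75 x 250 mm, 40 mm high. Origin: centre of its lower end; z runs up the rod.
- gauge: Fixed hole gauge: yellow plate 85 x 220 x 12 mm, top face 60 mm above the table, bridging a dark base board (top 12 mm above the table). Round through-holes on its long centre line: 54 mm wide at y = -66, 40 mm at y = +6, 20 mm at y = +66 mm (too small). Origin: centre of the underside, on the table; y runs along the plate from largest to smallest hole, z up. Any yaw.
- rod_blue: A bystander dowel, 20 mm diameter, 130 mm long, top 30 mm painted blue, upright in another socket of the same rack. Origin: centre of its lower end.
- rod_orange: A bystander dowel, 30 mm diameter, 130 mm long, top 30 mm painted orange, upright in another socket of the same rack. Origin: centre of its lower end.

How it is judged (in metres and radians):
On the way:
1. the purple dowel's lower end is through the largest hole, below the plate's underside, upright (x of rod_purple in the frame of gauge between -0.022 and 0.022 m and y of rod_purple in the frame of gauge between -0.088 and -0.044 m and z of rod_purple in the frame of gauge between 0 and 0.044 m and angle between rod_purple's own z axis and vertical below 0.25 rad), for 0.1 s.
At the end, for the whole second after the job is handed in: The purple dowel stands at rest in the middle (40 mm) hole: its lower end on the base board (within 8 mm in height), within 18 mm of the hole's centre in the gauge's x and y, leaning less than 0.25 rad (x of rod_purple in the frame of gauge between -0.018 and 0.018 m and y of rod_purple in the frame of gauge between -0.012 and 0.024 m and z of rod_purple in the frame of gauge between 0.004 and 0.02 m and angle between rod_purple's own z axis and vertical below 0.25 rad and linear speed of rod_purple below 0.03 m/s); the robot touches nothing.
It fails at once if the blue dowel is moved more than 30 mm (distance of rod_blue from where it was at the start of the episode above 0.03 m).
It fails at once if the orange dowel is moved more than 30 mm (distance of rod_orange from where it was at the start of the episode above 0.03 m).
It fails at once if the purple dowel is dropped into the gauge (faster than 0.6 m/s between the mouth of a hole and the base board) (x of rod_purple in the frame of gauge between -0.03 and 0.03 m and y of rod_purple in the frame of gauge between -0.1 and 0.09 m and z of rod_purple in the frame of gauge between 0 and 0.06 m and linear speed of rod_purple above 0.6 m/s).
It also fails if it takes over 42 s, if anything falls off the work surface, if the arm or the gripper's body presses on something with over 40 N, if the wrist force passes 120 N, or if a joint passes its speed limit or range.

## Robot

A 6-joint arm with a two-finger parallel gripper is mounted at the origin on the work surface. World frame = base frame: x ahead of the robot, y to its left, z up, the work surface at z = 0. Lengths are in mm, angles in rad, forces in N, time in s.
With the tool pointing down it reaches from about 275 to 775 mm from the base axis. Payload 14.6 kg.
Tool frame: the origin (TCP) lies between the finger pads; the fingertips stand finger_overhang ahead of it and the grasp point (between the pads) lies 5 mm behind it (finger_overhang is the distance from the TCP to the fingertips, in mm); z points along the fingers, y is the direction in which the jaws open and shut (so a half turn about z gives the same grasp; the last joint's range is limited). The gripper opens to 85 mm and grips with 20 to 120 N. Pads are 22 mm wide; open, the fingers measure 114 mm over their backs; the gripper's body (76 mm by 85 mm) begins 54 mm behind the grasp point. The pads swing forward as they close: fully open they stand 13 mm farther back than shut.
Start: joints at [1.142, 0.263, -0.048, 1.259, 0, 1.415], TCP at [141.96, 505.446, 245.278] pointing down, gripper open.
Joint ranges: [-2.65, 2.65], [-0.89, 1.7], [-1.18, 1.37], [-2.13, 2.11], [-1.35, 1.29], [-3.14, 3.14]. Speed limits (rad/s): [1.89, 1.89, 2.57, 2.79, 3.14, 3.14].

## Interface

Orientations are given as a unit quaternion [w, x, y, z].
In Python, from rig import * gives the robot as it stands.
- The arm moves only by the tool arm_command, never from a script. Its argument "plan" is a list of rows, each a list of 5 numbers: the shift along the tool's x, y, z in mm, then the turn about the tool's z in degrees, then the opening, from -1 (shut) to 1 (fully open), so that 0 is half open. A call has exactly 8 rows; each row is the pose to reach, as a shift and turn from the pose measured when the call began, along the tool's axes at that moment; what a row does not reach only later rows make up. A row lasts 1/8 s, in which the tool goes at most 62.5 mm and 10.7 degrees, less where a joint would pass 70% of its speed; a pose out of reach is approached as far as the arm can. A call with a gripper value outside its range is refused whole. The fingers move at their own pace and stop on an object; the grip force is fixed at half the most. Time passes only in rows, so rows that repeat a pose let the fingers close, or fill a call up. It gives the time, the measured TCP pose, the force and the opening at its end, in the units of the state.
- read_state(): the state, without advancing time (a new reading comes with each control period).
- read_camera(name): name is "side" or "top" or "wrist"; returns a dict with "color" (480x640x3 uint8, red, green, blue), "z_map" (480x640 float32, mm along the optical axis (not along the pixel's ray), 0 where there is no reading), "fx", "fy", "cx", "cy" (pixels), "world_from_camera" (4x4, takes a point from camera to world coordinates); the wrist camera has in their place "hand_eye" (4x4, takes a point from camera to tool coordinates, whose origin is the TCP and whose axes are the flange's). Camera axes: x right, y down, z forward; pixel columns grow to the right and rows downward; lengths in mm; the calibration is good to about 2 mm. A picture is of the moment at which its call begins: read the wrist's pose just before it.
- hand_in(): hands the job in, once; it reports no verdict.
Trained networks look in a picture, given as the dict that the camera call returned (one of the last four; its "shot" number tells which), for a name from the list of things; names that differ only in an ending like _2 or _b are one class to them, and where a whole thing is asked for, a point or a joint stands for the part that bears it (a point fixed in the world has none). Each returns a list of dicts, best first, with "conf" (0 to 1); they miss things now and then, are a little off and sometimes report something else, mostly with a low value. They report only what shows in the picture. A call takes as long as a camera call.
- cut_out(picture, name): "pixels" (480x640 bool, what is visible of it) and "xy" ([column, row] in pixels, amid what is visible of it).
The state is a dict: "time_s": time; "joints": joint angles; "qd": joint speeds; "joint_efforts": joint torques, N m; "tcp_pos": TCP position; "tcp_rot": TCP orientation; "wrist_force": force on the tool from outside, world axes, zero at the start; "moment": the same for the moment, N m; "finger_gap": opening from 0.0 (shut) to 1.0 (fully open).
Only numpy, scipy, OpenCV 4.12 (cv2) and the standard library are available. Lean on these libraries where they do the work, as an engineer would, in place of code of your own. Each camera call takes 0.05 s, during which the arm holds its last target. There are 200 camera calls.

## Working session

There is one attempt and no reset: what is moved stays moved. The work goes in short steps, Python scripts to look and compute and a tool call to move; the robot and the scene stay as the last step left them, time stands still between calls to the robot, and variables do not carry over. Pictures are saved under pics/ and viewed, about 8 in all and at most 12, crops included, and the job is handed in when it is done.

Besides the shell and the picture viewer there is one more tool, called after "Call:" as name([rows], argument=value, ...), one row to a line, values as JSON. arm_command: Moves the arm, as the interface text tells. Its arguments: {"type":"object","properties":{"plan":{"type":"array","items":{"type":"array","items":{"type":"number"}}}},"required":["plan"]}

```bash
mkdir -p pics
python3 - <<'E'
from rig import *
import cv2,numpy as np
s=read_state();print(s)
ims=[]
for n in("side","top"):
    p=read_camera(n);ims.append(p["color"][:,:,::-1])
    K=[p[k] for k in("fx","fy","cx","cy")];print(n,K,np.round(p["world_from_camera"],3).tolist())
    for o in("rod_purple","gauge","rod_blue","rod_orange"):
        for d in cut_out(p,o)[:1]:
            m=d["pixels"]&(p["z_map"]>0);v,u=np.nonzero(m);z=p["z_map"][m]
            P=np.c_[(u-K[2])/K[0]*z,(v-K[3])/K[1]*z,z,np.ones(len(z))]@p["world_from_camera"].T
            P=P[:,:3];print(o,d["conf"],d["xy"],len(z),"min",np.percentile(P,2,axis=0).round(),"max",np.percentile(P,98,axis=0).round())
            t=P[:,2]>np.percentile(P[:,2],95)-6
            print("  top",P[t].mean(0).round(1),(np.percentile(P[t],1,axis=0)+np.percentile(P[t],99,axis=0)).round(1)/2)
            if o=="gauge":
                q=P[(P[:,2]>53)&(P[:,2]<67)][:,:2].astype(np.float32);print(cv2.minAreaRect(q))
cv2.imwrite("pics/a.png",cv2.resize(np.vstack(ims),(450,600) if 0 else (400,600)))
cv2.imwrite("pics/top.png",ims[1]);cv2.imwrite("pics/side.png",ims[0])
E
```

```text
{'time_s': 0.0, 'joints': array([ 1.14172021e+00,  2.63541440e-01, -4.89538477e-02,  1.25939869e+00,
       -3.37950036e-06,  1.41551836e+00]), 'qd': array([ 0.00010101, -0.00062805,  0.00058934, -0.00074349, -0.00235525,
        0.00026199]), 'joint_efforts': array([ 1.83883294e-04, -6.37623096e+01,  3.84570694e+01,  1.35195427e-02,
       -1.20035743e-04, -3.18499735e-05]), 'tcp_pos': array([141.83739863, 505.20049743, 244.80928611]), 'tcp_rot': array([-1.56463907e-04,  1.36471841e-01,  9.90643798e-01, -5.26051203e-04]), 'wrist_force': array([ 0.28784972, -0.34399626, -0.08952424]), 'moment': array([0.01158197, 0.01890093, 0.03111316]), 'finger_gap': 1.0029248310766004}
side [528.4724799489283, 528.4724799489283, 323.32184762952454, 237.93025074898523] [[0.925, -0.237, 0.298, 272.195], [-0.381, -0.568, 0.729, -691.475], [-0.003, -0.788, -0.616, 586.755], [0.0, 0.0, 0.0, 1.0]]
rod_purple 0.94 [388.8, 291.9] 1306 min [ 542. -261.   34.] max [ 564. -238.  143.]
  top [ 553.  -249.9  141.9] [ 553.4  -248.75  140.9 ]
gauge 0.71 [275.7, 182.2] 4193 min [440.  67.   6.] max [605. 273.  63
[... 425 characters left out ...]
56.13], [0.002, -0.236, -0.972, 912.153], [0.0, 0.0, 0.0, 1.0]]
rod_purple 0.65 [450.6, 256.7] 540 min [ 541. -258.   25.] max [ 573. -235.  143.]
  top [ 552.9 -246.8  141. ] [ 552.95 -247.5   140.4 ]
gauge 0.65 [201.5, 249.9] 6013 min [447.  74.   9.] max [601. 276.  62.]
  top [520.2 169.9  58.8] [525.5  178.05  58.9 ]
((526.0076904296875, 178.91729736328125), (221.28746032714844, 84.80538940429688), 58.827510833740234)
rod_blue 0.75 [392.5, 262.0] 275 min [ 524. -170.   26.] max [ 540. -153.  143.]
  top [ 532.4 -162.3  140.8] [ 532.75 -161.8   140.75]
rod_orange 0.66 [495.2, 245.9] 768 min [ 560. -345.   25.] max [ 600. -316.  143.]
  top [ 573.7 -330.3  141. ] [ 574.2  -330.65  140.65]
```

View pics/top.png

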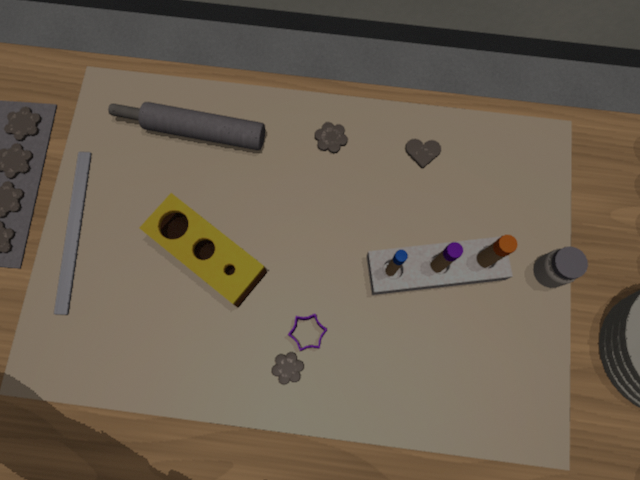

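View pics/side.png

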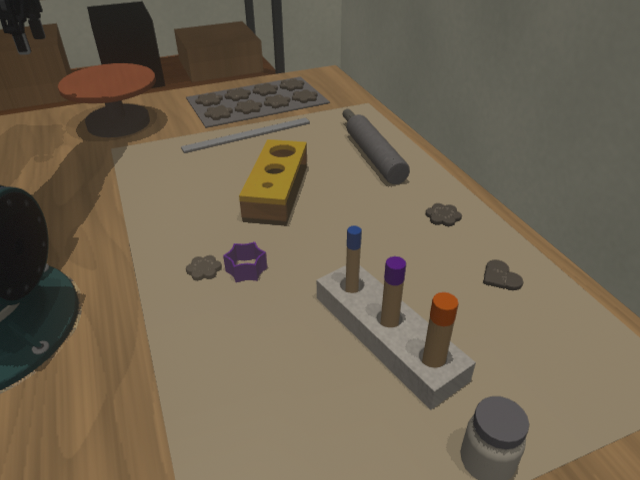

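The top view shows the gauge with the large hole at about (174,225), the middle one at (203,249) and the small one at (229,269). The purple rod is mid-rack, its top at (453,251). The side view agrees.

```bash
cat > h.py <<'E'
from rig import *
import numpy as np, cv2
from scipy.spatial.transform import Rotation as R
def go(x,y,z,heading=None):
    s=read_state();q=s["tcp_rot"];r=R.from_quat([q[1],q[2],q[3],q[0]]);M=r.as_matrix()
    h=np.degrees(np.arctan2(M[1,1],M[0,1]))
    t=0 if heading is None else (h-heading+90)%180-90
    print("t",round(s["time_s"],2),"tcp",s["tcp_pos"].round(1),"head",h.round(1),"tilt",M[:,2].round(3),"gap",round(s["finger_gap"],3),"F",s["wrist_force"].round(1),"j",s["joints"].round(2))
    print("-> shift",(M.T@(np.array([x,y,z])-s["tcp_pos"])).round(1),"turn",round(t,1))
def toplane(p,uv,z,T=None):
    T=p["world_from_camera"] if T is None else T
    uv=np.atleast_2d(uv).astype(float)
    d=np.c_[(uv[:,0]-p["cx"])/p["fx"],(uv[:,1]-p["cy"])/p["fy"],np.ones(len(uv))]@T[:3,:3].T
    o=T[:3,3];return (o+d*((z-o[2])/d[:,2])[:,None])[:,:2]
def wristT(p,s):
    q=s["tcp_rot"];T=np.eye(4);T[:3,:3]=R.from_quat([q[1],q[2],q[3],q[0]]).as_matrix();T[:3,3]=s["tcp_pos"];return T@p["hand_eye"]
def holes(p,T=None,smin=120):
    hsv=cv2.cvtColor(p["color"],cv2.COLOR_RGB2HSV)
    m=cv2.inRange(hsv,(22,smin,120),(36,255,255))
    c,h=cv2.findContours(m,cv2.RETR_CCOMP,cv2.CHAIN_APPROX_NONE)
    for k,cc in enumerate(c):
        if h[0][k][3]>=0 and cv2.contourArea(cc)>40:
            w=toplane(p,cc[:,0],60,T).astype(np.float32);e=cv2.fitEllipse(w);print(np.round(e[0],1),np.round(e[1],1))
E
python3 - <<'E'
from h import *
for n in("side","top"):
    print(n);holes(read_camera(n))
go(553,-248,215,13.7)
E
```

```text
side
[492.7 122.8] [22.  25.2]
[523.4 174.7] [42.6 45.4]
[560.6 236.7] [57.5 59.3]
top
[490.8 121.2] [23.8 24.3]
[521.7 172.2] [43.7 43.8]
[558.7 233.8] [57.6 58. ]
t 0.6 tcp [141.9 505.4 245.3] head 74.3 tilt [-0. -0. -1.] gap 1.0 F [-0.3 -0.3  0.7] j [ 1.14  0.26 -0.05  1.26 -0.    1.42]
-> shift [-599.4 -614.2   30.3] turn 60.6
```

Call:
arm_command([
  [-599,-614,30,60.6,1],
  [-599,-614,30,60.6,1],
  [-599,-614,30,60.6,1],
  [-599,-614,30,60.6,1],
  [-599,-614,30,60.6,1],
  [-599,-614,30,60.6,1],
  [-599,-614,30,60.6,1],
  [-599,-614,30,60.6,1],
])

```text
time_s: 1.6
tcp_pos: [380.3, 68.1, 228.2]
tcp_rot: [0.0, 0.618, 0.786, 0.0]
wrist_force: [0.6, 1.4, 0.1]
finger_gap: 1.002
```

```bash
python3 -c "
from h import *
go(553,-248,215,13.7)"
```

```text
t 1.6 tcp [380.3  68.1 228.2] head 13.7 tilt [ 0.001  0.    -1.   ] gap 1.002 F [0.6 1.4 0.1] j [-0.03  0.03 -0.38  1.16  0.    1.3 ]
-> shift [-348.    93.    13.4] turn -0.0
```

Call:
arm_command([
  [-348,93,13,0,1],
  [-348,93,13,0,1],
  [-348,93,13,0,1],
  [-348,93,13,0,1],
  [-348,93,13,0,1],
  [-348,93,13,0,1],
  [-348,93,13,0,1],
  [-348,93,13,0,1],
])

```text
time_s: 2.6
tcp_pos: [552.7, -247.6, 215.1]
tcp_rot: [0.0, 0.618, 0.786, 0.0]
wrist_force: [0.0, 1.2, -0.6]
finger_gap: 0.997
```

Run:
```python
from h import *
s=read_state();p=read_camera("wrist");T=wristT(p,s)
for n in("rod_purple","rod_blue","rod_orange"):
    for d in cut_out(p,n)[:1]:
        m=d["pixels"]&(p["z_map"]>0);v,u=np.nonzero(m);z=p["z_map"][m]
        P=(np.c_[(u-p["cx"])/p["fx"]*z,(v-p["cy"])/p["fy"]*z,z,np.ones(len(z))]@T.T)[:,:3]
        t=P[:,2]>P[:,2].max()-8
        print(n,d["conf"],d["xy"],t.sum(),P[t].mean(0).round(1),((P[t].min(0)+P[t].max(0))/2).round(1))
cv2.imwrite("pics/w1.png",p["color"][:,:,::-1])
go(553,-248,113,13.7)
```

```text
rod_purple 0.71 [320.3, 243.8] 1303 [ 555.7 -247.5  142.1] [ 555.8 -248.2  140.9]
rod_blue 0.86 [325.9, 114.7] 1060 [ 536.  -164.6  142.2] [ 536.1 -164.5  141.1]
rod_orange 0.57 [319.8, 346.9] 1343 [ 576.2 -330.   141.7] [ 576.7 -331.4  140.1]
t 2.8 tcp [ 552.8 -247.   215.9] head 13.8 tilt [ 0.002 -0.    -1.   ] gap 0.998 F [ 0.9 -0.9  0.3] j [-0.55  0.41  0.1   1.26  0.    0.78]
-> shift [ -1.   -0.2 102.9] turn 0.1
```

View pics/w1.png

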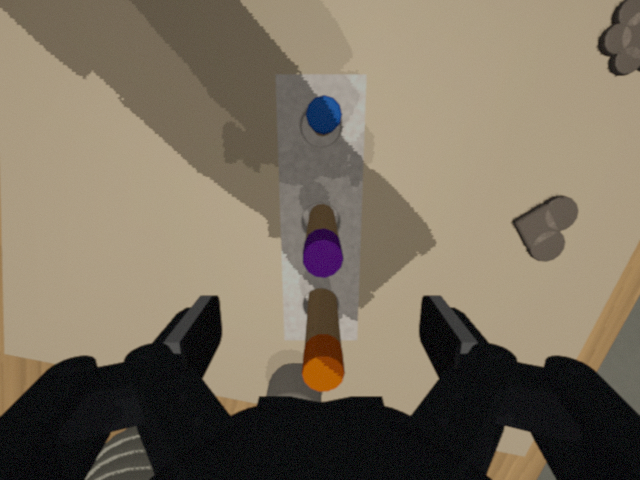

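The wrist view has purple centred between the jaws at (322,255), with blue at (324,115) and orange at (323,372) clear of the finger line.

```bash
python3 -c "
from h import *
p=read_camera('wrist');print(p['hand_eye'].round(2))
go(554.3,-248,113,13.7)"
```

```text
[[   0.     -0.96   -0.28   69.72]
 [   1.     -0.      0.      1.19]
 [  -0.     -0.28    0.96 -128.58]
 [   0.      0.      0.      1.  ]]
t 2.85 tcp [ 552.8 -247.1  215.8] head 13.7 tilt [ 0.002 -0.    -1.   ] gap 0.999 F [ 0.7 -0.  -0. ] j [-0.56  0.41  0.1   1.26  0.    0.78]
-> shift [ -1.2   1.1 102.9] turn 0.0
```

Call:
arm_command([
  [-1,1,30,0,1],
  [-1,1,65,0,1],
  [-1,1,95,0,1],
  [-1,1,103,0,1],
  [-1,1,103,0,0.2],
  [-1,1,103,0,-1],
  [-1,1,103,0,-1],
  [-1,1,103,0,-1],
])

```text
time_s: 3.85
tcp_pos: [554.6, -248.1, 113.8]
tcp_rot: [0.001, 0.617, 0.787, 0.0]
wrist_force: [-1.1, 0.6, 7.1]
finger_gap: 0.294
```

```bash
python3 -c "
from h import *
go(554.3,-248,223,13.7)"
```

```text
t 3.85 tcp [ 554.6 -248.1  113.8] head 13.7 tilt [ 0.003 -0.001 -1.   ] gap 0.294 F [-1.1  0.6  7.1] j [-0.55  0.47 -0.1   1.    0.    0.78]
-> shift [  -0.     0.  -109.2] turn 0.0
```

Call:
arm_command([
  [0,0,0,0,-1],
  [0,0,-20,0,-1],
  [0,0,-40,0,-1],
  [0,0,-65,0,-1],
  [0,0,-90,0,-1],
  [0,0,-105,0,-1],
  [0,0,-110,0,-1],
  [0,0,-110,0,-1],
])

```text
time_s: 4.85
tcp_pos: [554.2, -248.0, 223.6]
tcp_rot: [0.001, 0.617, 0.787, 0.0]
wrist_force: [0.5, 0.7, -0.3]
finger_gap: 0.289
```

Run:
```python
from h import *
s=read_state();p=read_camera("wrist");T=wristT(p,s)
v=p["color"][:,:,::-1].copy()
q=read_camera("side")["color"][:,:,::-1]
cv2.imwrite("pics/l1.png",np.hstack([cv2.resize(v,(400,300)),cv2.resize(q,(400,300))]))
go(559.5,235,224,13.7)
go(559.5,235,224,-40)
```

```text
t 4.95 tcp [ 554.1 -247.9  223.1] head 13.7 tilt [ 0.002 -0.001 -1.   ] gap 0.289 F [ 0.2  1.1 -1.3] j [-0.56  0.41  0.12  1.27  0.    0.78]
-> shift [467.8 120.1  -1.2] turn 0.0
t 4.95 tcp [ 554.1 -247.9  223.1] head 13.7 tilt [ 0.002 -0.001 -1.   ] gap 0.289 F [ 0.2  1.1 -1.3] j [-0.56  0.41  0.12  1.27  0.    0.78]
-> shift [467.8 120.1  -1.2] turn 53.7
```

View pics/l1.png

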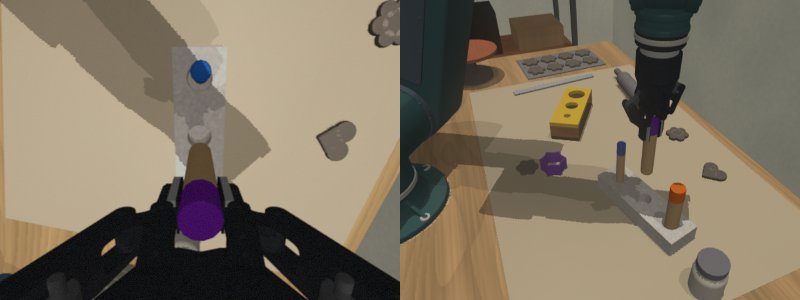

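Purple is held between the pads and out of its socket. The other two are still standing. The rod's lower end would pass close to blue, so I lift first.

Call:
arm_command([
  [0,0,-45,0,-1],
  [0,0,-55,0,-1],
  [40,10,-55,0,-1],
  [100,26,-55,0,-1],
  [160,41,-55,0,-1],
  [220,56,-55,0,-1],
  [280,72,-55,0,-1],
  [340,87,-55,0,-1],
])

```text
time_s: 5.95
tcp_pos: [557.2, 105.0, 277.0]
tcp_rot: [0.001, 0.617, 0.787, 0.0]
wrist_force: [1.2, -0.4, -1.0]
finger_gap: 0.289
```

```bash
python3 -c "
from h import *
go(559.5,235,224,13.7)"
```

```text
t 5.95 tcp [557.2 105.  277. ] head 13.7 tilt [ 0.001 -0.001 -1.   ] gap 0.289 F [ 1.2 -0.4 -1. ] j [ 0.04  0.33  0.13  1.37 -0.    1.37]
-> shift [125.7  33.1  53. ] turn 0.0
```

Call:
arm_command([
  [50,13,0,0,-1],
  [100,26,15,0,-1],
  [120,31,35,0,-1],
  [126,33,60,0,-1],
  [126,33,77,0,-1],
  [126,33,77,0,-1],
  [126,33,77,0,-1],
  [126,33,77,0,-1],
])

```text
time_s: 6.95
tcp_pos: [559.8, 235.2, 200.6]
tcp_rot: [0.001, 0.618, 0.787, 0.001]
wrist_force: [0.5, -0.3, -0.3]
finger_gap: 0.289
```

Run:
```python
from h import *
def cloud(p,T,m):
    m=m&(p["z_map"]>0);v,u=np.nonzero(m);z=p["z_map"][m]
    return (np.c_[(u-p["cx"])/p["fx"]*z,(v-p["cy"])/p["fy"]*z,z,np.ones(len(z))]@T.T)[:,:3]
im=[]
for n in("side","wrist"):
    s=read_state();p=read_camera(n);T=p["world_from_camera"] if n=="side" else wristT(p,s)
    print(n);holes(p,T)
    for d in cut_out(p,"rod_purple")[:1]:
        P=cloud(p,T,d["pixels"]);print(d["conf"],len(P),P.min(0).round(),P.max(0).round())
        for a in range(90,230,15):
            t=(P[:,2]>a)&(P[:,2]<=a+15)
            if t.sum()>30: print(a,t.sum(),((np.percentile(P[t],3,axis=0)+np.percentile(P[t],97,axis=0))/2).round(1))
    im.append(cv2.resize(p["color"][:,:,::-1],(400,300)))
cv2.imwrite("pics/g1.png",np.hstack(im))
go(559.5,235,200,13.7)
```

```text
side
0.57 762 [547. 219. 101.] [574. 245. 232.]
105 91 [559.7 228.9 112.2]
120 87 [558.8 229.4 127.2]
135 97 [560.  228.8 142.5]
150 92 [559.9 228.  157.6]
165 92 [557.5 228.1 172.4]
180 74 [560.9 226.4 187.6]
195 74 [562.8 226.3 202.6]
210 74 [562.2 226.2 217.1]
225 65 [562.1 233.2 228.3]
wrist
0.7 8429 [548.  36.  -1.] [639. 248. 231.]
90 49 [559.7 242.8 102.4]
105 202 [559.5 242.  112.6]
120 244 [559.9 242.3 127.6]
135 300 [559.6 242.  142.4]
150 389 [559.6 242.  157.4]
165 479 [559.7 242.2 172.7]
180 624 [559.7 242.2 187.4]
195 799 [559.6 242.8 202.6]
210 1199 [559.8 242.3 217.5]
225 4102 [560.9 235.5 228.1]
t 7.15 tcp [559.6 235.2 200.3] head 13.7 tilt [ 0.002 -0.    -1.   ] gap 0.29 F [ 0.1 -0.1  0.6] j [ 0.26  0.42  0.07  1.22 -0.    1.6 ]
-> shift [-0.2 -0.1  0.3] turn 0.0
```

View pics/g1.png

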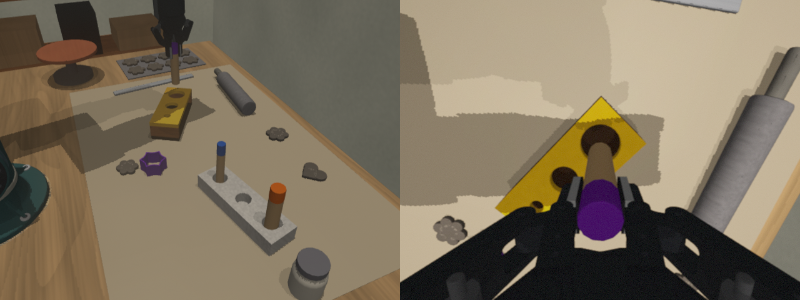

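The rod is vertical within about 2 mm, its axis at (559.7, 235) over the large hole.

Call:
arm_command([
  [0,0,12,0,-1],
  [0,0,26,0,-1],
  [0,0,40,0,-1],
  [0,0,54,0,-1],
  [0,0,66,0,-1],
  [0,0,76,0,-1],
  [0,0,76,0,-1],
  [0,0,76,0,-1],
])

```text
time_s: 8.15
tcp_pos: [559.9, 235.2, 124.7]
tcp_rot: [0.001, 0.617, 0.787, 0.001]
wrist_force: [-0.0, 0.8, 0.1]
finger_gap: 0.292
```

Call:
arm_command([
  [0,0,0,0,-1],
  [0,0,0,0,-1],
  [0,0,-15,0,-1],
  [0,0,-35,0,-1],
  [0,0,-55,0,-1],
  [0,0,-70,0,-1],
  [0,0,-76,0,-1],
  [0,0,-76,0,-1],
])

```text
time_s: 9.15
tcp_pos: [559.8, 235.3, 200.8]
tcp_rot: [0.001, 0.617, 0.787, 0.001]
wrist_force: [-0.3, -0.3, -0.8]
finger_gap: 0.289
```

```bash
python3 -c "
from h import *
go(522.4,173.5,190,13.7)"
```

```text
t 9.15 tcp [559.8 235.3 200.8] head 13.7 tilt [ 0.002 -0.    -1.   ] gap 0.289 F [-0.3 -0.3 -0.8] j [ 0.26  0.42  0.07  1.22 -0.    1.6 ]
-> shift [-51.1 -51.1  10.7] turn 0.0
```

Call:
arm_command([
  [-15,-15,0,0,-1],
  [-30,-30,0,0,-1],
  [-45,-45,0,0,-1],
  [-51,-51,5,0,-1],
  [-51,-51,10,0,-1],
  [-51,-51,10,0,-1],
  [-51,-51,10,0,-1],
  [-51,-51,10,0,-1],
])

```text
time_s: 10.15
tcp_pos: [522.6, 173.9, 190.7]
tcp_rot: [0.001, 0.617, 0.787, 0.001]
wrist_force: [0.8, 0.0, -0.3]
finger_gap: 0.291
```

Run:
```python
from h import *
p=read_camera("side");im=p["color"][:,:,::-1]
s=read_state();q=read_camera("wrist")
for d in cut_out(p,"rod_purple")[:1]:
    m=d["pixels"]&(p["z_map"]>0);v,u=np.nonzero(m);z=p["z_map"][m]
    P=(np.c_[(u-p["cx"])/p["fx"]*z,(v-p["cy"])/p["fy"]*z,z,np.ones(len(z))]@p["world_from_camera"].T)[:,:3];print(P.min(0).round(),P.max(0).round())
cv2.imwrite("pics/m1.png",np.hstack([cv2.resize(im[90:290,150:350],(400,400),interpolation=2),cv2.resize(q["color"][100:400,180:480,::-1],(400,400))]))
go(522.4,173.5,113,13.7)
```

```text
[510. 158.  -0.] [674. 680. 225.]
t 10.3 tcp [522.5 173.8 190.7] head 13.7 tilt [ 0.002 -0.    -1.   ] gap 0.291 F [-0.1 -0.2 -0.1] j [ 0.17  0.33 -0.11  1.14 -0.    1.5 ]
-> shift [-0.2 -0.3 77.7] turn 0.0
```

View pics/m1.png

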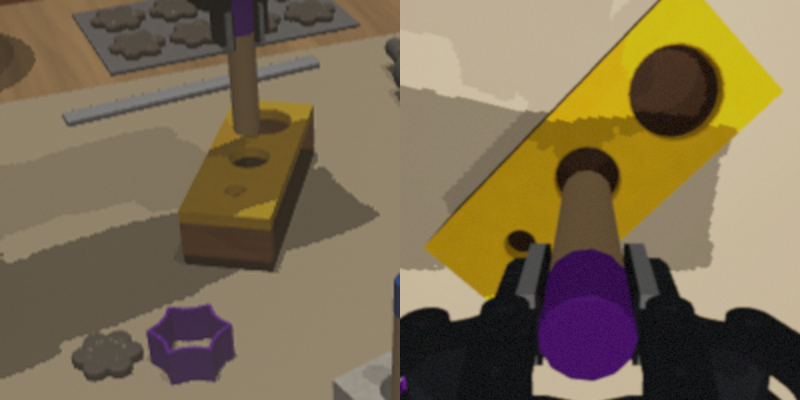

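In both views the rod hangs over the middle hole: laterally centred in the wrist crop, and just above and behind it in the side crop, as its 30 mm clearance would give. I'll descend gently.

Call:
arm_command([
  [0,0,10,0,-1],
  [0,0,20,0,-1],
  [0,0,30,0,-1],
  [0,0,40,0,-1],
  [0,0,50,0,-1],
  [0,0,58,0,-1],
  [0,0,62,0,-1],
  [0,0,62,0,-1],
])

```text
time_s: 11.3
tcp_pos: [522.6, 173.7, 128.6]
tcp_rot: [0.001, 0.617, 0.787, 0.001]
wrist_force: [0.3, 0.9, 0.4]
finger_gap: 0.292
```

```bash
python3 -c "
from h import *
go(522.4,173.5,113,13.7)"
```

```text
t 11.3 tcp [522.6 173.7 128.6] head 13.7 tilt [ 0.002 -0.    -1.   ] gap 0.292 F [0.3 0.9 0.4] j [ 0.17  0.37 -0.22  0.98 -0.    1.5 ]
-> shift [-0.1 -0.3 15.6] turn 0.0
```

Call:
arm_command([
  [0,0,4,0,-1],
  [0,0,8,0,-1],
  [0,0,11,0,-1],
  [0,0,13,0,-1],
  [0,0,14,0,-1],
  [0,0,14,0,-1],
  [0,0,14,0,-1],
  [0,0,14,0,-1],
])

```text
time_s: 12.3
tcp_pos: [522.7, 173.8, 114.7]
tcp_rot: [0.001, 0.617, 0.787, 0.001]
wrist_force: [1.2, 0.2, -1.2]
finger_gap: 0.29
```

Call:
arm_command([
  [0,0,0.5,0,-1],
  [0,0,1,0,-1],
  [0,0,1,0,-1],
  [0,0,1.5,0,-1],
  [0,0,1.5,0,-1],
  [0,0,2,0,-1],
  [0,0,2,0,-1],
  [0,0,2,0,-1],
])

```text
time_s: 13.3
tcp_pos: [522.9, 173.8, 113.7]
tcp_rot: [0.001, 0.617, 0.787, 0.001]
wrist_force: [-3.3, -1.2, 16.2]
finger_gap: 0.289
```

The lower end is on the board (16 N upward). I'll release gradually and then retreat straight up.

Call:
arm_command([
  [0,0,-0.5,0,-0.4],
  [0,0,-0.5,0,-0.3],
  [0,0,-0.5,0,-0.2],
  [0,0,-0.5,0,0],
  [0,0,-0.5,0,0.4],
  [0,0,-0.5,0,1],
  [0,0,-0.5,0,1],
  [0,0,-0.5,0,1],
])

```text
time_s: 14.3
tcp_pos: [522.9, 173.8, 114.2]
tcp_rot: [0.001, 0.617, 0.787, 0.001]
wrist_force: [0.1, 0.6, 0.6]
finger_gap: 1.0
```

Call:
arm_command([
  [0,0,0,0,1],
  [0,0,-10,0,1],
  [0,0,-30,0,1],
  [0,0,-55,0,1],
  [0,0,-85,0,1],
  [0,0,-110,0,1],
  [0,0,-120,0,1],
  [0,0,-120,0,1],
])

```text
time_s: 15.3
tcp_pos: [522.6, 173.8, 234.5]
tcp_rot: [0.002, 0.617, 0.787, 0.001]
wrist_force: [-0.6, 0.4, -1.3]
finger_gap: 1.0
```

Run:
```python
from h import *
im=[]
for n in("side","top","wrist"):
    s=read_state();p=read_camera(n);T=p["world_from_camera"] if n!="wrist" else wristT(p,s)
    for d in cut_out(p,"rod_purple")[:1]:
        m=d["pixels"]&(p["z_map"]>0);v,u=np.nonzero(m);z=p["z_map"][m]
        P=(np.c_[(u-p["cx"])/p["fx"]*z,(v-p["cy"])/p["fy"]*z,z,np.ones(len(z))]@T.T)[:,:3]
        t=P[:,2]>133;print(n,d["conf"],len(z),P[:,2].max().round(1),P[t].mean(0).round(1))
    im.append(p["color"][:,:,::-1])
cv2.imwrite("pics/f.png",np.hstack([cv2.resize(im[0][90:290,150:350],(400,400)),cv2.resize(im[2][100:400,180:480],(400,400))]))
print(read_state()["finger_gap"],read_state()["tcp_pos"])
```

```text
side 0.79 679 145.0 [522.2 169.8 140.8]
top 0.64 508 146.8 [521.6 172.9 140.8]
wrist 0.9 1880 144.4 [524.3 174.7 141.8]
1.0008258591667067 [522.21871079 173.76137189 233.60312708]
```

View pics/f.png

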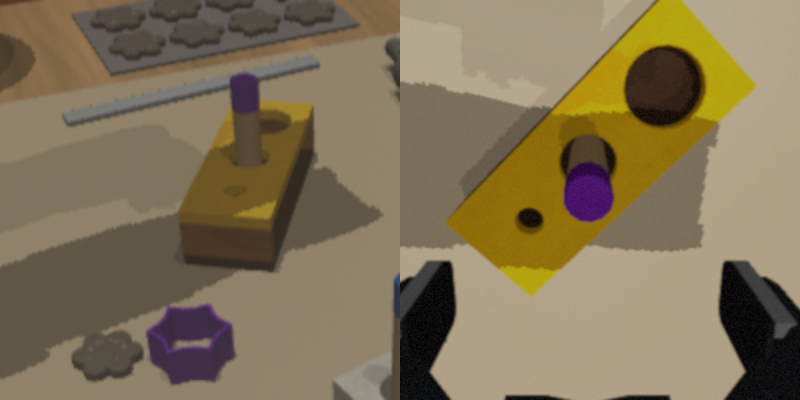

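Purple stands upright in the middle hole with its top at z ≈ 142, so its lower end is on the board. The gripper is clear of it, so I'm handing in.

```bash
python3 -c "
from rig import *
print(hand_in())"
```

```text
the job is handed in; nothing more can be done
None
```

I handed the job in at about 15.5 s of the 42 s allowed. The purple dowel is standing in the middle (40 mm) hole, on the base board. `hand_in()` gave no verdict, so what follows rests on my own checks.

- **Large hole:** I pushed the dowel upright through the 54 mm hole until its lower end was about 23 mm above the table, with no contact force, then drew it out. The 23 mm comes from the arm's pose and the grip offset, not from a picture.
- **Middle hole:** I lowered it slowly by hand until it touched the board with about 16 N, released it gradually and retreated straight up.
- **Last checks:** All three cameras put the dowel's top at about z = 141–142 mm, which fits the lower end sitting on the board. They place it at x 522–524, y 170–175, against a hole centre of about (522.5, 173.5). The low y of 170 is from the side camera, which sees only the near face. The final picture shows it upright with the gripper open and about 90 mm above it.
- **Other dowels:** Blue and orange still stood in the rack in the pictures taken after I lifted purple and over the large hole. I did not measure them again at the end. No check failed.

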